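# Set the drying blower to speed four and start it

## Task

The clay sticks on the plaster slab are ready to dry. With a fingertip, push the handle of the blower's speed selector round clockwise, counting the clicks from off, until it rests in the fourth position (the green mark); only then press the green start button fully down and let it come up again. Do not grip the handle, and leave the clay sticks and the other things on the bench lying as they are.

Things in the scene. Friction and masses are not known exactly. Their poses are not given: they have to be found in the camera images.
- blower: Grey bench drying blower, 140 (x) x 230 (y) x 130 mm high, fixed. Origin: centre of its underside. Its x axis points from the louvred outlet to its back, y to its left seen from the outlet side, z up. Its dark flat top, 130 mm above the bench, carries the speed selector (left half), the start button (right half) and an amber pilot lamp, 6 mm high, at (30, -72) mm.
- selector (a joint): Angle of the selector in rad: 0 at off, growing clockwise seen from above. A spring detent every 0.5236 (30 degrees): off, then speeds 1 to 6, at 3.14; stops just beyond both ends. Speed 4 is 2.094. It takes about 0.12 N m to leave a detent (3.5 N at 35 mm from the axis); once past half-way to the next it jumps on into it by itself and stays. It starts at off, 1 or 2.
- selector_axis (a point): Point on the selector's upright axis, 18.5 mm above the blower's top, at (-6, 45) mm in the blower's frame. Its black bar handle is 14 mm wide over its flat sides, reaches 49 mm from the axis to its pointing end (white line) and 21 mm the other way, from 7 to 31 mm above the top, over a disc 44 mm across, 7 mm high. At angle q it points along the blower's +y turned clockwise by q.
- selector_tip (a point): Middle of the face at the pointing end of the selector's handle, 49 mm from the axis, 18.5 mm above the blower's top; turns with the handle. The scale is printed flat on the top about 54 mm from the axis: a white ring at off, then bars of growing length for speeds 1 to 6; the bar of speed 4 is green and wider, the others are white.
- start_button (a joint): Travel of the start button in m: 0 up, 0.006 fully down; a spring (1.5 N at first, 5 N fully down) brings it back up.
- start_button_top (a point): Centre of the top of the green round start button, 25 mm across, 18 mm above the blower's top, at (-6, -72) mm in the blower's frame; it stands 6 mm proud of a black collar 41 mm across. Press it straight down.
- plaster_bat: White plaster slab, 161 x 211 x 18 mm, in front of the blower's outlet, fixed; the clay sticks lie on it. Origin: centre of its underside.
- stick0: Leather-hard grey clay stick, about 53 x 9 x 6 mm, 12 g, lying loose on the plaster slab; its long axis is y. Origin: centre of its underside. Leave it lying.
- stick1: Leather-hard grey clay stick, about 53 x 9 x 6 mm, 12 g, lying loose on the plaster slab; its long axis is y. Origin: centre of its underside. Leave it lying.
- stick2: Leather-hard grey clay stick, about 53 x 9 x 6 mm, 12 g, lying loose on the plaster slab; its long axis is y. Origin: centre of its underside. Leave it lying.
- stick3: Leather-hard grey clay stick, about 53 x 9 x 6 mm, 12 g, lying loose on the plaster slab; its long axis is y. Origin: centre of its underside. Leave it lying.
- stick4: Leather-hard grey clay stick, about 53 x 9 x 6 mm, 12 g, lying loose on the plaster slab; its long axis is y. Origin: centre of its underside. Leave it lying.
- brush: Flat brush with a red handle, 199 x 24 x 12 mm, lying loose on the bench; long axis y. Origin: centre of its underside. Bystander.
- scraper: Steel scraper with a wooden back, 63 x 104 x 10 mm, lying loose on the bench. Origin: centre of its underside. Bystander.
- tape: Roll of masking tape, 96 mm across, 25 mm high, lying flat and loose on the bench. Origin: centre of its underside. Bystander.
- kidney: Rubber kidney (red-brown bean-shaped smoothing tool), 35 x 90 x 8 mm, lying loose on the bench; long axis y. Origin: centre of its underside. Bystander.

How it is judged:
By the outcome, as a careful person would: the job done as asked, in the order asked, and still so for the second after the job is handed in, with the robot touching nothing.
It also fails if it takes over 51 s, if anything falls off the work surface, if the arm or the gripper's body presses on something with over 40 N, if the wrist force passes 120 N, or if a joint passes its speed limit or range.

## Robot

A 6-joint arm with a two-finger parallel gripper is mounted at the origin on the work surface; the furniture and walls round the work are solid. World frame = base frame: x ahead of the robot, y to its left, z up, the work surface at z = 0. Lengths are in m, angles in degrees, forces in N, time in s.
With the tool pointing down it reaches from about 0.375 to 0.9 m from the base axis. Payload 3.1 kg.
Tool frame: the origin (TCP) lies on the centre line of the jaws, within the pads' length; the fingertips stand 14 mm ahead of it and the grasp point (between the pads) lies 5 mm behind it (bot.tips_ahead is the distance from the TCP to the fingertips, in m); z points along the fingers, y is the line along which they close (so a half turn about z gives the same grasp; the last joint's range is limited). The gripper opens to 87 mm and grips with 3 to 60 N. Pads are 19 mm wide; open, the fingers measure 117 mm over their backs; the gripper's body (75 mm by 190 mm) begins 51 mm behind the grasp point.
Start: joints at [53.6, 30.224, 82.088, -0, 67.689, -10.227], TCP at [0.276, 0.561, 0.204] pointing down, gripper open.
Joint ranges: [-176.69, 176.69], [-43.24, 126.21], [12.49, 139.97], [-82, 262], [0, 151.66], [-163.58, 163.58]. Speed limits (degrees/s): [159.86, 159.86, 180, 180, 180, 180].

## Interface

Orientations are given as a 3x3 rotation matrix whose columns are the frame's x, y, z axes.
In Python, from rig import bot gives the robot as it stands.
- The arm moves only by the tool play_rows, never from a script. Its argument "moves" is a list that holds one entry, the list of rows, each a list of 6 numbers: the shift along the tool's x, y, z in mm, then the turn, a rotation vector about the tool's x, y, z in rad. A call has 1 to 5 rows; each row shifts and turns the commanded pose from where the row before left it, along the tool's axes as they then stand; what a row does not reach is not made up. A row lasts 1/10 s, in which the tool goes at most 50 mm and 8.59 degrees, less where a joint would pass 70% of its speed; a pose out of reach is approached as far as the arm can. A call with a gripper value outside its range is refused whole. "fingers" is the opening, from -1 (shut) to 1 (fully open), set as the call begins (left out, the last holds). The fingers move at their own pace and stop on an object; the grip force is fixed at half the most. Time passes only in rows, so rows that do not move let the fingers close. It gives the time, the measured TCP pose, the force, the opening and the grip force at its end, in the units of the state.
- bot.read_state(): the state, without advancing time (a new reading comes with each control period).
- bot.capture(name): name is "scene" or "top" or "wrist"; returns a dict with "image" (400x640x3 uint8, blue, green, red), "fx", "fy", "cx", "cy" (pixels), "distortion" ([k1, k2, p1, p2, k3] as OpenCV has them; the pictures are not rectified), "R" (3x3) and "t" (3): a world point X has camera coordinates R X + t. Camera axes: x right, y down, z forward; pixel columns grow to the right and rows downward; lengths in m; the calibration is good to about 2 mm. A picture is of the moment at which its call begins. There is no depth.
- bot.hand_in(): hands the job in; it is judged then, once.
Trained networks look in a picture, given as the dict that the camera call returned (one of the last four; its "shot" number tells which), for a name from the list of things; names that differ only in an ending like _2 or _b are one class to them, and where a whole thing is asked for, a point or a joint stands for the part that bears it (a point fixed in the world has none). Each returns a list of dicts, best first, with "confidence" (0 to 1); they miss things now and then, are a little off and sometimes report something else, mostly with a low value. They report only what shows in the picture. A call takes as long as a camera call.
- bot.search_frame(picture, query): "centre" ([column, row] in pixels, amid what is visible of it).
- bot.silhouettes(picture, query): "pixels" (400x640 bool, what is visible of it) and "centre" ([column, row] in pixels, amid what is visible of it).
- bot.pinpoint(picture, query): "centre" ([column, row] in pixels: a listed point, or the origin of a listed thing).
The state is a dict: "time_s": time; "joint_positions": joint angles; "qvel": joint speeds; "tau": joint torques, N m; "position": TCP position; "tcp_rot": TCP orientation; "force": force on the tool from outside, world axes, zero at the start; "moment": the same for the moment, N m; "opening": opening from 0.0 (shut) to 1.0 (fully open); "grasp_force": force on a finger pad.
Only numpy, scipy, OpenCV 4.12 (cv2) and the standard library are available. Lean on these libraries where they do the work, as an engineer would, in place of code of your own. Each camera call takes 0.05 s, during which the arm holds its last target. There are 200 camera calls.

## Working session

There is one attempt and no reset: what is moved stays moved. The work goes in short steps, Python scripts to look and compute and a tool call to move; the robot and the scene stay as the last step left them, time stands still between calls to the robot, and variables do not carry over. Pictures are saved under pics/ and viewed, at most 10 in all, crops included, and the job is handed in when it is done.

Besides the shell and the picture viewer there is one more tool, called after ">>>" in YAML: its name, and indented under it one key for each argument. play_rows: Moves the arm, as the interface text tells. Its arguments: {"type":"object","properties":{"moves":{"type":"array","items":{"type":"array","items":{"type":"array","items":{"type":"number"}}}},"fingers":{"type":"number"}},"required":["moves"]}

```bash
mkdir -p pics; cat > h.py <<'E'
import numpy as np, cv2
from rig import bot
def ray(p,px):
    K=np.array([[p['fx'],0,p['cx']],[0,p['fy'],p['cy']],[0,0,1]])
    u=cv2.undistortPoints(np.array([[px]],float),K,np.array(p['distortion'],float))[0,0]
    R=np.array(p['R']);t=np.array(p['t']);return -R.T@t, R.T@np.array([u[0],u[1],1])
def atz(p,px,z):
    c,d=ray(p,px);return c+d*(z-c[2])/d[2]
def proj(p,X):
    K=np.array([[p['fx'],0,p['cx']],[0,p['fy'],p['cy']],[0,0,1]])
    return cv2.projectPoints(np.array(X,float).reshape(-1,1,3),cv2.Rodrigues(np.array(p['R'],float))[0],np.array(p['t'],float),K,np.array(p['distortion'],float))[0][:,0]
E
cat > a.py <<'E'
from h import *
Z=dict(blower=0,selector_axis=.1485,selector_tip=.1485,start_button_top=.148,plaster_bat=0,tape=0,brush=0,scraper=0,kidney=0)
ims=[]
for n in ['scene','top']:
    p=bot.capture(n);ims.append(p['image'])
    for q,z in Z.items():
        r=bot.pinpoint(p,q)
        print(n,q,[(np.round(a['centre']),round(a['confidence'],2),np.round(atz(p,a['centre'],z),4)[:2]) for a in r[:2]])
cv2.imwrite('pics/a.png',ims[0]);cv2.imwrite('pics/b.png',ims[1])
s=bot.read_state();print(s['position'],s['tcp_rot'],s['opening'],s['time_s'],bot.tips_ahead)
E
python3 a.py
```

```text
scene blower [(array([334., 201.]), 0.62, array([0.583 , 0.1043]))]
scene selector_axis [(array([328., 180.]), 0.73, array([0.5421, 0.0876])), (array([333., 202.]), 0.56, array([ 0.4994, -0.0123]))]
scene selector_tip [(array([314., 182.]), 0.68, array([0.4965, 0.1082])), (array([396., 299.]), 0.31, array([ 0.446 , -0.4275]))]
scene start_button_top [(array([361., 221.]), 0.54, array([ 0.5314, -0.1348])), (array([373., 236.]), 0.49, array([ 0.5285, -0.2063]))]
scene plaster_bat [(array([333., 204.]), 0.54, array([0.5704, 0.0943]))]
scene tape [(array([393., 295.]), 0.6, array([ 0.5153, -0.3517])), (array([371., 235.]), 0.57, array([ 0.602 , -0.1103]))]
scene brush [(array([350., 302.]), 0.79, array([ 0.3813, -0.299 ])), (array([328., 180.]), 0.62, array([0.6251, 0.2147]))]
scene scraper [(array([261., 177.]), 0.54, array([0.4034, 0.3733]))]
scene kidney [(array([241., 192.]), 0.58, array([0.2943, 0.3391]))]
top blower [(array([272., 166.]), 0.56, array([0.5868, 0.0948]))]
top selector_axis [(array([273., 173.]), 0.73, array([0.5375, 0.0811]))]
top selector_tip [(array([265., 187.]), 0.58, array([0.5008, 0.104 ]))]
top start_button_top [(array([270., 127.]), 0.44, array([0.6687, 0.0898])), (array([267., 187.]), 0.41, array([0.4999, 0.0989]))]
top plaster_bat [(array([326., 155.]), 0.8, array([ 0.6176, -0.074 ]))]
top tape []
top brush [(array([402., 225.]), 0.57, array([ 0.3912, -0.3064]))]
top scraper [(array([184., 228.]), 0.58, array([0.3982, 0.366 ])), (array([192., 260.]), 0.32, array([0.3002, 0.3387]))]
top kidney [(array([196., 260.]), 0.61, array([0.3002, 0.3294]))]
[0.27562491 0.56092469 0.20352827] [[-8.97455070e-01  4.41105879e-01 -2.39967094e-05]
 [ 4.41105879e-01  8.97455070e-01 -5.91247614e-08]
 [ 2.15098883e-05 -1.06381514e-05 -1.00000000e+00]] 1.0000791574536483 1.0 0.014
```

```bash
python3 -c "
import cv2
a=cv2.imread('pics/b.png');cv2.imwrite('pics/c.png',cv2.resize(a[90:240,190:390],None,fx=4,fy=4,interpolation=cv2.INTER_CUBIC))"
```

```text
(no output)
```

View pics/c.png

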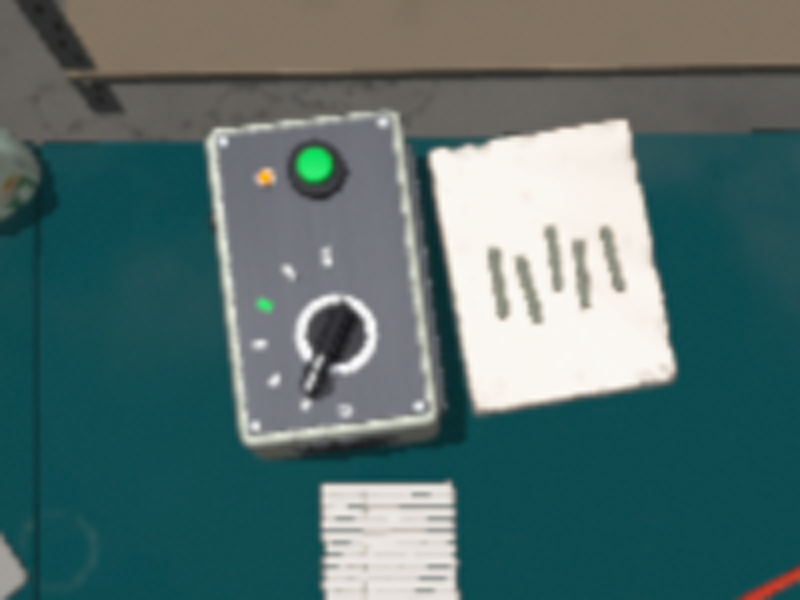

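View pics/a.png

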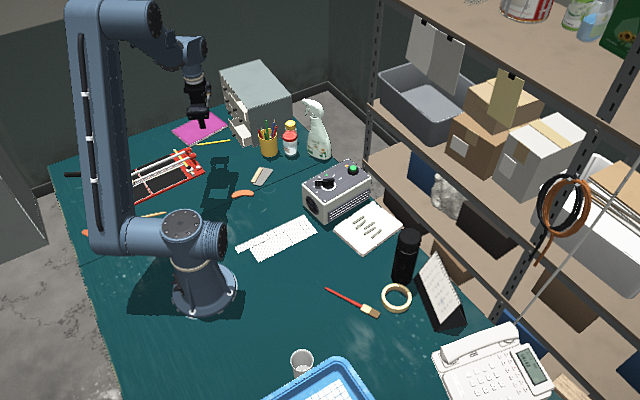

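The top picture shows the blower with its selector axis at crop (337,333) and the handle tip at (312,393), next to bar 1 at (305,405). The off ring is at (345,410), the green mark at (265,305) and the button at (315,165). So the selector is at speed 1. The scene view shows a spray bottle and pen cup left of the blower, and shelves behind it. I'll go in high for a close look.

```bash
cat > plan.py <<'E'
from h import *
from scipy.spatial.transform import Rotation as Ro
def Rdown(yaw):
    a=np.radians(yaw);x=np.array([np.cos(a),np.sin(a),0]);z=np.array([0,0,-1.]);return np.c_[x,np.cross(z,x),z]
def plan(P,yaw,n,p=None,R=None):
    s=bot.read_state()
    if p is None:p=np.array(s['position']);R=np.array(s['tcp_rot'])
    rv=Ro.from_matrix(R.T@Rdown(yaw)).as_rotvec();p0=p.copy();R0=R.copy();out=[]
    for i in range(1,n+1):
        q=p0+(np.array(P)-p0)*i/n
        d=np.round(R.T@(q-p)*1000,1);r=np.round(rv/n,3)
        out.append([*map(float,d),*map(float,r)]);p=p+R@d/1000;R=R@Ro.from_rotvec(r).as_matrix()
    for k in range(0,n,5):print(out[k:k+5])
    return p,R
E
python3 -c "
from plan import *
p,R=plan([.30,.48,.34],140,4)
p,R=plan([.50,.09,.36],66,11,p,R)"
```

```text
[[-14.4, -15.5, -34.1, -0.0, -0.0, 0.06], [-15.3, -14.5, -34.1, -0.0, -0.0, 0.06], [-16.1, -13.7, -34.2, -0.0, -0.0, 0.06], [-17.0, -12.6, -34.1, -0.0, -0.0, 0.06]]
[[-36.7, -15.5, -1.8, -0.0, -0.0, 0.118], [-38.3, -11.1, -1.8, -0.0, -0.0, 0.118], [-39.3, -6.5, -1.8, -0.0, -0.0, 0.118], [-39.8, -1.9, -1.9, -0.0, -0.0, 0.118], [-39.7, 2.9, -1.8, -0.0, -0.0, 0.118]]
[[-39.1, 7.5, -1.8, -0.0, -0.0, 0.118], [-38.0, 12.1, -1.8, -0.0, -0.0, 0.118], [-36.3, 16.4, -1.8, -0.0, -0.0, 0.118], [-34.1, 20.6, -1.8, -0.0, -0.0, 0.118], [-31.4, 24.5, -1.9, -0.0, -0.0, 0.118]]
[[-28.3, 28.0, -1.8, -0.0, -0.0, 0.118]]
```

>>> play_rows:
  moves:
    - [[-14,-15,-34,0,0,0.06],[-15,-15,-34,0,0,0.06],[-16,-14,-34,0,0,0.06],[-17,-13,-34,0,0,0.06]]
  fingers: -1

```text
time_s: 1.4
position: [0.2989, 0.4789, 0.3408]
tcp_rot: [[-0.765, 0.643, -0.0], [0.643, 0.765, -0.0], [-0.0, -0.0, -1.0]]
force: [-0.1, 0.2, 0.3]
opening: 0.722
grasp_force: 0.0
```

>>> play_rows:
  moves:
    - [[-37,-15,-2,0,0,0.118],[-38,-11,-2,0,0,0.118],[-39,-6,-2,0,0,0.118],[-40,-2,-2,0,0,0.118],[-40,3,-2,0,0,0.118]]

```text
time_s: 1.9
position: [0.3911, 0.3017, 0.3499]
tcp_rot: [[-0.276, 0.961, 0.001], [0.961, 0.276, 0.0], [0.0, 0.001, -1.0]]
force: [-0.4, 1.0, -0.3]
opening: 0.264
grasp_force: 0.0
```

>>> play_rows:
  moves:
    - [[-39,7,-2,0,0,0.118],[-38,12,-2,0,0,0.118],[-36,16,-2,0,0,0.118],[-34,21,-2,0,0,0.118],[-31,24,-2,0,0,0.118]]

```text
time_s: 2.4
position: [0.481, 0.1251, 0.3598]
tcp_rot: [[0.306, 0.952, 0.001], [0.952, -0.306, 0.0], [0.0, 0.001, -1.0]]
force: [0.2, 0.5, -0.3]
opening: 0.002
grasp_force: 0.0
```

>>> play_rows:
  moves:
    - [[-28,28,-2,0,0,0.118],[0,0,0,0,0,0]]

```text
time_s: 2.6
position: [0.5013, 0.0874, 0.3617]
tcp_rot: [[0.418, 0.909, 0.002], [0.909, -0.418, -0.002], [-0.001, 0.003, -1.0]]
force: [-0.4, 0.7, 0.0]
opening: 0.008
grasp_force: 0.0
```

```bash
cat > w.py <<'E'
from h import *
import sys
p=bot.capture('wrist');cv2.imwrite('pics/%s.png'%sys.argv[1],p['image'])
import pickle;pickle.dump({k:p[k] for k in p},open('w.pkl','wb'))
for q,z in dict(selector_axis=.1485,selector_tip=.1485,start_button_top=.148).items():
    r=bot.pinpoint(p,q);print(q,[(np.round(a['centre']),round(a['confidence'],2),np.round(atz(p,a['centre'],z),4)[:2]) for a in r[:2]])
s=bot.read_state();print(s['position'],np.round(s['tcp_rot'],3),s['opening'],s['time_s'],s['force'])
E
python3 w.py w1
```

```text
selector_axis [(array([353., 162.]), 0.65, array([0.5377, 0.0828]))]
selector_tip [(array([314., 165.]), 0.83, array([0.4912, 0.0997]))]
start_button_top [(array([447., 112.]), 0.58, array([0.6641, 0.0916]))]
[0.49804845 0.09229738 0.36142944] [[ 0.41   0.912 -0.001]
 [ 0.912 -0.41   0.001]
 [ 0.    -0.001 -1.   ]] 0.0038762163691188263 2.8 [0.52346698 0.48906665 0.54060112]
```

View pics/w1.png

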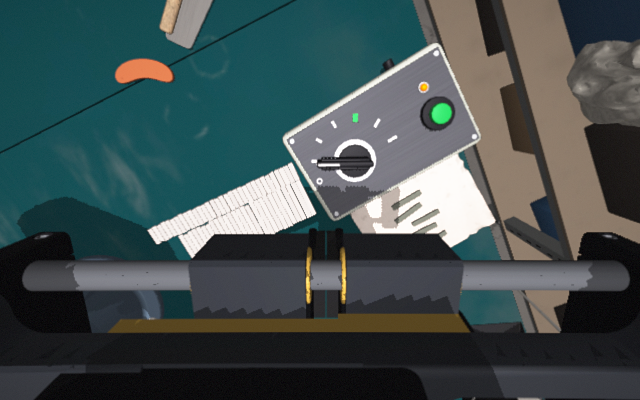

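Close up, the handle (tip at 318,163) points at bar 1 (313,161). The ring is at (319,181), the green bar at (355,118), the button at (441,113) and the blower's top corners at (284,138), (437,43), (480,136) and (336,219). I'll fit the blower's pose from these.

```bash
cat > fit.py <<'E'
from plan import *
import pickle
from scipy.optimize import least_squares
p=pickle.load(open('w.pkl','rb'));im=p['image'].astype(int)
g=(im[...,1]>im[...,2]+60)&(im[...,1]>im[...,0]+60)
n,l,st,c=cv2.connectedComponentsWithStats(g.astype(np.uint8))
for i in range(1,n):
    if st[i,4]>15: print(st[i,4],np.round(c[i],1))
pts=[(284,138),(437,43),(480,136),(336,219)]
L=[(70,115,130),(70,-115,130),(-70,-115,130),(-70,115,130)]
big=sorted([i for i in range(1,n)],key=lambda i:-st[i,4])[:2]
for i in big:
    if st[i,4]>200: pts.append(tuple(c[i]));L.append((-6,-72,148))
    else:
        a=np.radians(120);pts.append(tuple(c[i]));L.append((-6+54*np.sin(a),45+54*np.cos(a),130))
L=np.array(L)/1000.;pts=np.array(pts)
def W(v,L):
    return np.array(L)@Ro.from_euler('z',v[2]).as_matrix().T+[v[0],v[1],0]
f=lambda v:(proj(p,W(v,L))-pts).ravel()
r=least_squares(f,[.59,.09,np.radians(96)],loss='soft_l1')
v=r.x;print(v[:2],np.degrees(v[2]),np.round(r.fun.reshape(-1,2),1))
ax=W(v,[[-.006,.045,.1485]])[0];bt=W(v,[[-.006,-.072,.148]])[0]
print('axis',ax,'btn',bt)
np.save('v.npy',v)
E
python3 fit.py
```

```text
346 [441. 113.]
43 [355.1 117.2]
[0.58544273 0.0922591 ] 97.02353761961471 [[-5.7  0.6]
 [ 2.9 -8.7]
 [ 8.3  0.9]
 [-1.1  6.7]
 [-0.2 -1.7]
 [-0.1  0.4]]
axis [0.54151407 0.08080166 0.1485    ] btn [0.6576361  0.09510808 0.148     ]
```

```bash
cat >> fit.py <<'E'
def f2(v):
    M=L.copy();M[:4,:2]-=np.sign(M[:4,:2])*v[3]
    return (proj(p,W(v,M))-pts).ravel()
r=least_squares(f2,[*v,.005],loss='soft_l1');v=r.x;print(v,np.degrees(v[2]),np.round(r.fun.reshape(-1,2),1))
np.save('v.npy',v)
E
python3 fit.py
cat >> plan.py <<'E'
v=np.load('v.npy')
def Wp(x,y):
    c,s=np.cos(v[2]),np.sin(v[2]);return np.array([v[0]+c*x-s*y,v[1]+s*x+c*y])
AX=Wp(-.006,.045);BT=Wp(-.006,-.072)
def fing(q,z,r=.038,off=.0165):
    a=v[2]+np.pi/2-np.radians(q);u=np.array([np.cos(a),np.sin(a)]);t=np.array([u[1],-u[0]])
    return [*(AX+r*u-off*t),z],np.degrees(a)-90
E
python3 -c "
from plan import *
print(AX,BT)
P,y=fing(10,.215);print(P,y)
p,R=plan(P,y,5)
p,R=plan(fing(10,.156)[0],y,4,p,R)"
```

```text
346 [441. 113.]
43 [355.1 117.2]
[0.58544273 0.0922591 ] 97.02353761961471 [[-5.7  0.6]
 [ 2.9 -8.7]
 [ 8.3  0.9]
 [-1.1  6.7]
 [-0.2 -1.7]
 [-0.1  0.4]]
axis [0.54151407 0.08080166 0.1485    ] btn [0.6576361  0.09510808 0.148     ]
[0.5847713  0.09279687 1.68178755 0.00656633] 96.35932866727467 [[ 0.7  1. ]
 [ 0.7  0.2]
 [ 0.7  0.2]
 [-1.1 -0. ]
 [-0.7 -1.3]
 [-0.5 -0.1]]
[0.54071277 0.08184943] [0.65699285 0.09480876]
[np.float64(0.501741725826058), np.float64(0.06779569291011746), 0.215] 86.3593286672747
[[-4.2, 2.7, 29.3, -0.0, -0.0, -0.072], [-4.3, 2.4, 29.3, -0.0, -0.0, -0.072], [-4.5, 2.1, 29.2, -0.0, -0.0, -0.072], [-4.7, 1.8, 29.3, -0.0, -0.0, -0.072], [-4.8, 1.4, 29.3, -0.0, -0.0, -0.072]]
[[-0.0, 0.0, 14.8, -0.0, -0.0, 0.0], [-0.0, 0.0, 14.7, -0.0, -0.0, 0.0], [-0.0, 0.0, 14.8, -0.0, -0.0, 0.0], [-0.0, 0.0, 14.7, -0.0, -0.0, 0.0]]
```

>>> play_rows:
  moves:
    - [[-4,3,29,0,0,-0.072],[-4,2,29,0,0,-0.072],[-5,2,29,0,0,-0.072],[-5,2,29,0,0,-0.072],[-5,1,29,0,0,-0.072]]

```text
time_s: 3.3
position: [0.5016, 0.0679, 0.2158]
tcp_rot: [[0.058, 0.998, 0.001], [0.998, -0.058, 0.0], [0.0, 0.001, -1.0]]
force: [1.2, 0.5, -0.4]
opening: 0.007
grasp_force: 0.0
```

```bash
python3 w.py w2; python3 -c "
from plan import *
P,y=fing(10,.156)
p,R=plan(P,y,4)"
```

```text
selector_axis [(array([372., 184.]), 0.78, array([0.5399, 0.0822]))]
selector_tip [(array([313., 165.]), 0.7, array([0.4938, 0.1003]))]
start_button_top [(array([525., 162.]), 0.58, array([0.6601, 0.0932]))]
[0.50187886 0.06754205 0.21691221] [[ 0.064  0.998 -0.001]
 [ 0.998 -0.064  0.   ]
 [ 0.    -0.001 -1.   ]] 0.0038643345991134837 3.5 [-0.35458022  1.31097166 -0.1117451 ]
[[0.1, -0.0, 15.2, -0.0, -0.0, -0.0], [0.0, -0.1, 15.3, -0.0, -0.0, -0.0], [0.1, 0.0, 15.2, -0.0, -0.0, -0.0], [0.0, -0.0, 15.2, -0.0, -0.0, -0.0]]
```

View pics/w2.png

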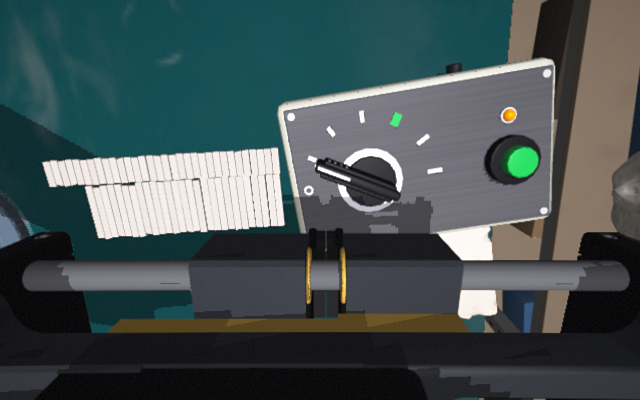

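>>> play_rows:
  moves:
    - [[0,0,15,0,0,0],[0,0,15,0,0,0],[0,0,15,0,0,0],[0,0,15,0,0,0],[0,0,0,0,0,0]]

```text
time_s: 4.0
position: [0.5022, 0.0672, 0.157]
tcp_rot: [[0.064, 0.998, -0.0], [0.998, -0.064, 0.0], [0.0, -0.0, -1.0]]
force: [0.2, -0.1, 0.5]
opening: 0.001
grasp_force: 0.0
```

```bash
python3 -c "
from plan import *
s=bot.read_state();print(s['force'],s['position'])
P,y=fing(30,.156);p,R=plan(P,y,5)
P,y=fing(50,.156);p,R=plan(P,y,5,p,R)"
```

```text
[ 0.23059155 -0.14304722  0.53778626] [0.50217766 0.06715708 0.15695122]
[[2.9, -0.8, 0.2, -0.0, -0.0, 0.07], [2.9, -0.9, 0.2, -0.0, -0.0, 0.07], [2.8, -1.2, 0.2, -0.0, -0.0, 0.07], [2.7, -1.4, 0.2, -0.0, -0.0, 0.07], [2.6, -1.5, 0.2, -0.0, -0.0, 0.07]]
[[2.8, -0.7, -0.0, -0.0, -0.0, 0.07], [2.7, -0.8, -0.0, -0.0, -0.0, 0.07], [2.7, -1.1, -0.0, -0.0, -0.0, 0.07], [2.6, -1.2, -0.0, -0.0, -0.0, 0.07], [2.5, -1.4, -0.0, -0.0, -0.0, 0.07]]
```

>>> play_rows:
  moves:
    - [[2.9,-0.8,0,0,0,0.07],[2.9,-0.9,0,0,0,0.07],[2.8,-1.2,0,0,0,0.07],[2.7,-1.4,0,0,0,0.07],[2.6,-1.5,0,0,0,0.07]]

```text
time_s: 4.5
position: [0.5008, 0.0819, 0.1589]
tcp_rot: [[0.405, 0.914, 0.004], [0.914, -0.405, -0.0], [0.002, 0.004, -1.0]]
force: [-0.6, -0.1, -0.2]
opening: 0.006
grasp_force: 0.0
```

>>> play_rows:
  moves:
    - [[2.8,-0.7,0,0,0,0.07],[2.7,-0.8,0,0,0,0.07],[2.7,-1.1,0,0,0,0.07]]

```text
time_s: 4.8
position: [0.5024, 0.0904, 0.1589]
tcp_rot: [[0.587, 0.81, 0.004], [0.81, -0.587, -0.0], [0.003, 0.004, -1.0]]
force: [0.5, 0.6, -0.5]
opening: 0.004
grasp_force: 0.0
```

```bash
cat > q.py <<'E'
from plan import *
import sys
for cam in ['wrist','top']:
    p=bot.capture(cam);cv2.imwrite('pics/%s_%s.png'%(sys.argv[1],cam),p['image'])
    for a in bot.pinpoint(p,'selector_tip')[:2]:
        X=atz(p,a['centre'],.1485)[:2]-AX
        print(cam,np.round(a['centre']),round(a['confidence'],2),'r',np.hypot(*X),'q',(np.degrees(v[2])+90-np.degrees(np.arctan2(X[1],X[0])))%360)
s=bot.read_state();P=np.array(s['position']);R=np.array(s['tcp_rot'])
print('cmd-q by yaw',np.degrees(v[2]-np.arctan2(R[1,0],R[0,0])),P,s['force'],s['time_s'])
E
python3 q.py q1;python3 -c "
from plan import *
P,y=fing(50,.156);p,R=plan(P,y,3)"
```

```text
wrist [304. 221.] 0.67 r 0.05079751149653049 q 30.282361078875283
cmd-q by yaw 42.0032634277932 [0.50176132 0.09005352 0.15799936] [-0.19807666  0.05903438  0.94325013] 5.0
[[1.7, -1.2, 0.7, 0.001, -0.001, 0.047], [1.6, -1.2, 0.6, 0.001, -0.001, 0.047], [1.5, -1.3, 0.7, 0.001, -0.001, 0.047]]
```

View pics/q1_wrist.png

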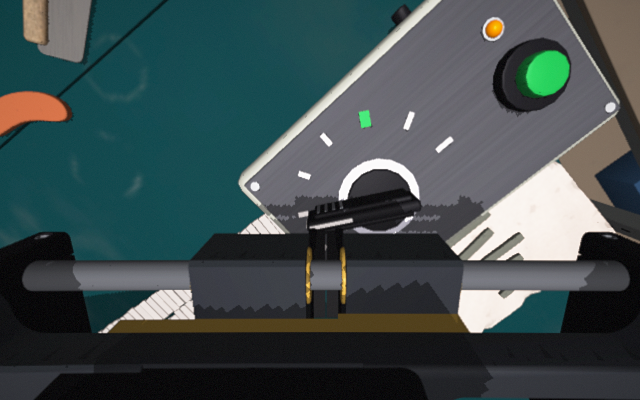

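The handle (tip at 310,220) still points at bar 1, just ahead of the fingers at (327,235), and there is no contact yet. I'll continue in small steps.

>>> play_rows:
  moves:
    - [[1.8,-1.2,0.5,0,0,0.047],[1.7,-1.2,0.5,0,0,0.047],[1.6,-1.3,0.5,0,0,0.047]]

```text
time_s: 5.3
position: [0.5015, 0.0961, 0.1558]
tcp_rot: [[0.693, 0.721, 0.001], [0.721, -0.693, -0.0], [0.001, 0.001, -1.0]]
force: [-0.4, -0.2, 0.1]
opening: 0.007
grasp_force: 0.0
```

```bash
python3 q.py q2;python3 -c "
from plan import *
P,y=fing(60,.156);p,R=plan(P,y,4)"
```

```text
wrist [314. 234.] 0.68 r 0.04988447320312501 q 27.343224033338373
cmd-q by yaw 50.09903979530505 [0.50133998 0.09602367 0.15548128] [ 0.18196141 -0.50091835  0.10124673] 5.5
[[1.8, -0.5, -0.1, 0.0, -0.0, 0.043], [1.8, -0.6, -0.2, 0.0, -0.0, 0.043], [1.8, -0.7, -0.1, 0.0, -0.0, 0.043], [1.7, -0.7, -0.1, 0.0, -0.0, 0.043]]
```

View pics/q2_wrist.png

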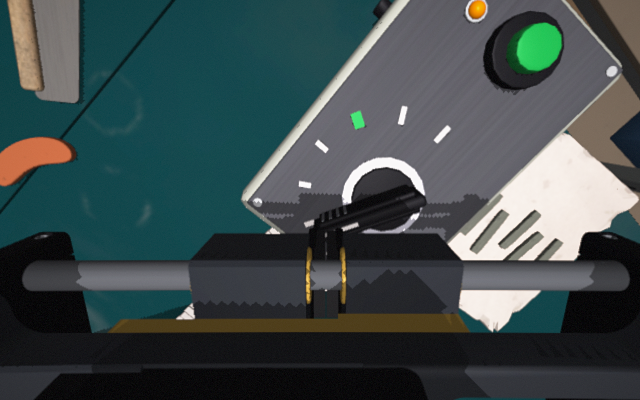

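```bash
cat > ov.py <<'E'
from plan import *
import sys
p=bot.capture('wrist');im=p['image'].copy()
s=bot.read_state();P=np.array(s['position']);R=np.array(s['tcp_rot'])
def dot(X,c,t=''):
    a=proj(p,[X])[0];cv2.circle(im,(int(a[0]),int(a[1])),2,c,-1);print(t,np.round(a),np.round(X,4))
q=np.radians(float(sys.argv[2]));a=v[2]+np.pi/2-q;u=np.array([np.cos(a),np.sin(a)]);t=np.array([u[1],-u[0]])
for r,o in [(.049,-.007),(.049,.007),(-.021,.007),(-.021,-.007)]: dot([*(AX+r*u+o*t),.161],(0,0,255),'handle')
for k in range(7):
    b=v[2]+np.pi/2-k*np.pi/6;dot([*(AX+.054*np.array([np.cos(b),np.sin(b)])),.13],(255,0,255),'mark')
dot([*BT,.148],(255,0,0),'btn')
dot(P,(0,255,255),'tcp');
for dx in(-.0095,.0095):dot(P+.014*R[:,2]+dx*R[:,0],(255,255,0),'tip')
print(s['joint_positions'])
cv2.imwrite('pics/%s.png'%sys.argv[1],cv2.resize(im[100:320,190:480],None,fx=2.7,fy=2.7,interpolation=cv2.INTER_CUBIC))
E
python3 ov.py o1 30
```

```text
handle [317. 248.] [0.493  0.0951 0.161 ]
handle [309. 227.] [0.4986 0.1079 0.161 ]
handle [424. 187.] [0.5628 0.0798 0.161 ]
handle [430. 210.] [0.5571 0.067  0.161 ]
mark [331. 253.] [0.487  0.0759 0.13  ]
mark [308. 223.] [0.4912 0.1035 0.13  ]
mark [304. 183.] [0.5087 0.1253 0.13  ]
mark [321. 145.] [0.5347 0.1355 0.13  ]
mark [357. 119.] [0.5624 0.1313 0.13  ]
mark [401. 115.] [0.5842 0.1139 0.13  ]
mark [440. 134.] [0.5944 0.0878 0.13  ]
btn [536.  45.] [0.657  0.0948 0.148 ]
tcp [326. 234.] [0.5012 0.096  0.1554]
tip [326. 240.] [0.4947 0.0891 0.1414]
tip [326. 213.] [0.5078 0.1028 0.1414]
[-1.71996184e+00  2.53863612e+01  1.01311967e+02 -5.45405758e-03
  5.32700389e+01  4.20414321e+01]
```

View pics/o1.png

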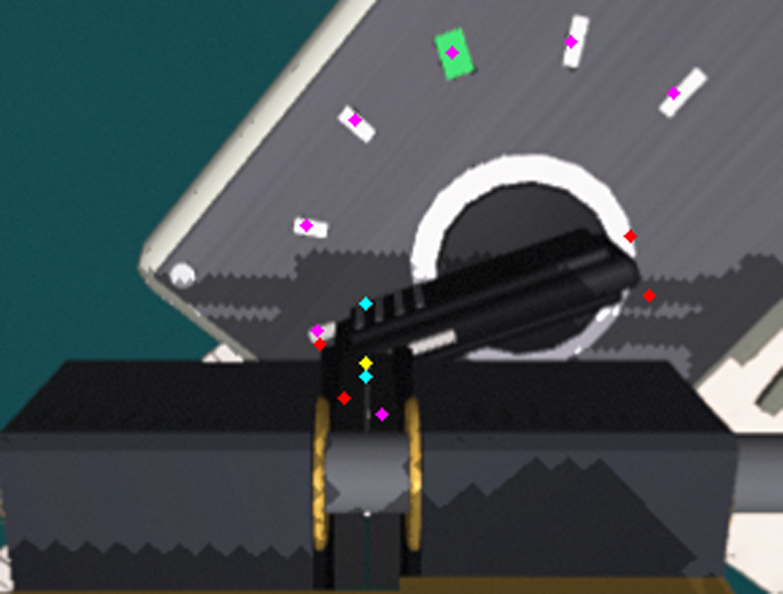

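The overlay marks land on the printed bars, so the fit is good and the handle is at about 30°. The fingertip, at crop (366,340), seems just about to touch the handle. I'll push on gently and watch the force.

>>> play_rows:
  moves:
    - [[1.8,-0.5,0,0,0,0.0],[1.8,-0.6,0,0,0,0.0]]

```text
time_s: 5.75
position: [0.5029, 0.0994, 0.1552]
tcp_rot: [[0.692, 0.722, 0.0], [0.722, -0.692, 0.0], [0.0, 0.0, -1.0]]
force: [0.3, -0.7, 0.4]
opening: 0.003
grasp_force: 0.0
```

>>> play_rows:
  moves:
    - [[1.8,-0.5,0,0,0,0.0],[1.8,-0.6,0,0,0,0.0]]

```text
time_s: 5.95
position: [0.5046, 0.1029, 0.155]
tcp_rot: [[0.692, 0.722, 0.0], [0.722, -0.692, -0.0], [0.0, 0.0, -1.0]]
force: [0.4, -0.7, 0.4]
opening: 0.006
grasp_force: 0.0
```

```bash
python3 ov.py o2 30; python3 q.py q3
```

```text
handle [321. 259.] [0.493  0.0951 0.161 ]
handle [313. 239.] [0.4986 0.1079 0.161 ]
handle [427. 200.] [0.5628 0.0798 0.161 ]
handle [434. 221.] [0.5571 0.067  0.161 ]
mark [334. 263.] [0.487  0.0759 0.13  ]
mark [312. 233.] [0.4912 0.1035 0.13  ]
mark [307. 194.] [0.5087 0.1253 0.13  ]
mark [325. 156.] [0.5347 0.1355 0.13  ]
mark [361. 131.] [0.5624 0.1313 0.13  ]
mark [405. 127.] [0.5842 0.1139 0.13  ]
mark [443. 145.] [0.5944 0.0878 0.13  ]
btn [538.  59.] [0.657  0.0948 0.148 ]
tcp [326. 234.] [0.5047 0.1031 0.155 ]
tip [326. 240.] [0.4981 0.0963 0.141 ]
tip [326. 212.] [0.5113 0.11   0.141 ]
[-9.02291304e-01  2.57476296e+01  1.00660143e+02  1.43648749e-02
  5.35788946e+01  4.29099818e+01]
wrist [319. 244.] 0.77 r 0.0487976379569217 q 27.948168474699855
top [334. 159.] 0.3 r 0.1711175397569769 q 265.17371095258034
cmd-q by yaw 50.1812201325005 [0.50438455 0.10279686 0.15499091] [-0.0408467  -0.46465895  0.57171201] 6.2
```

View pics/o2.png

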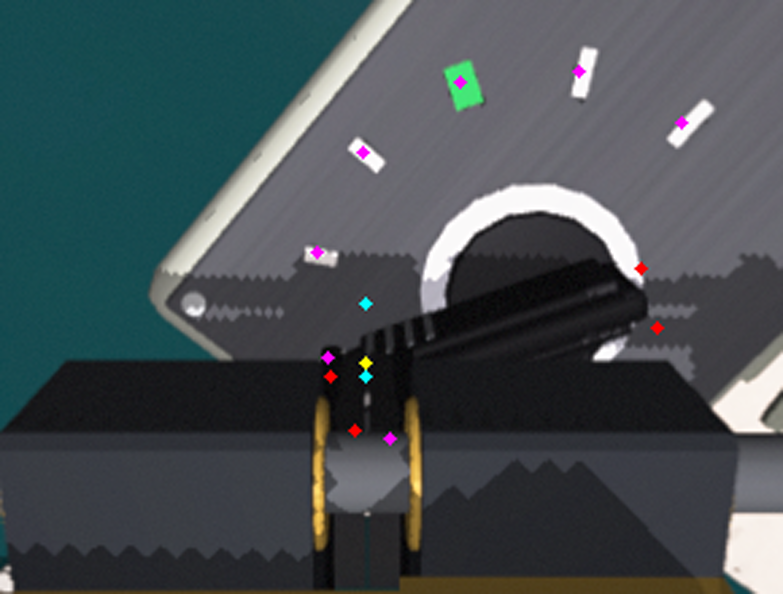

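The handle still hasn't moved, although the reported TCP is now past its flat side. I need a side view to see where the fingertips really are.

```bash
cat > side.py <<'E'
from plan import *
s=bot.read_state();P=np.array(s['position']);R=np.array(s['tcp_rot'])
T=[]
for cam in ['scene','top']:
    p=bot.capture(cam);im=p['image']
    c=proj(p,[P])[0].astype(int);w=66;h=50
    big=cv2.resize(im[c[1]-h:c[1]+h,c[0]-w:c[0]+w],(396,300),interpolation=cv2.INTER_CUBIC)
    o=big.copy()
    for X,col in [(P,(0,255,255)),(P+.014*R[:,2],(255,255,0)),([*AX,.161],(0,0,255)),([*BT,.148],(255,0,0))]:
        a=(proj(p,[X])[0]-c+[w,h])*3;cv2.circle(o,(int(a[0]),int(a[1])),2,col,-1)
    T.append(np.hstack([big,o]))
cv2.imwrite('pics/side.png',np.vstack(T))
E
python3 side.py
```

```text
(no output)
```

View pics/side.png

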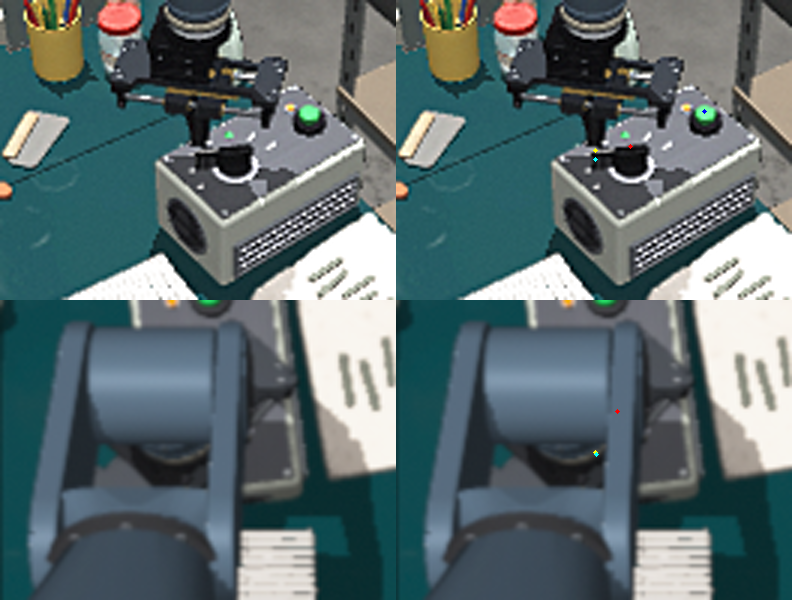

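In the side view the finger ends at about (203,150), at the handle's top edge (handle end at 195,158), instead of reaching down beside the handle. So the real fingertips sit higher than reported and passed over the handle. I'll back off, go lower while watching the force, and push again.

```bash
python3 -c "
from plan import *
P,y=fing(10,.157,.041);p,R=plan(P,y,5)
P,y=fing(10,.147,.041);p,R=plan(P,y,3,p,R)"
```

```text
[[-5.8, 4.0, -0.4, -0.0, 0.0, -0.14], [-6.3, 3.1, -0.4, -0.0, 0.0, -0.14], [-6.7, 2.3, -0.4, -0.0, 0.0, -0.14], [-6.9, 1.3, -0.4, -0.0, 0.0, -0.14], [-7.0, 0.3, -0.4, -0.0, 0.0, -0.14]]
[[-0.0, -0.0, 3.3, -0.0, 0.0, -0.0], [-0.0, -0.0, 3.4, -0.0, 0.0, -0.0], [-0.0, -0.0, 3.3, -0.0, 0.0, -0.0]]
```

>>> play_rows:
  moves:
    - [[-6,4,-0.4,0,0,-0.14],[-6.5,3,-0.4,0,0,-0.14],[-6.5,2.3,-0.4,0,0,-0.14],[-7,1.3,-0.4,0,0,-0.14],[-7,0.3,-0.4,0,0,-0.14]]

```text
time_s: 6.8
position: [0.4985, 0.0676, 0.1571]
tcp_rot: [[0.059, 0.998, 0.0], [0.998, -0.059, -0.0], [-0.0, 0.0, -1.0]]
force: [0.8, 0.5, 1.2]
opening: 0.007
grasp_force: 0.0
```

>>> play_rows:
  moves:
    - [[0,0,3,0,0,0],[0,0,3,0,0,0],[0,0,3,0,0,0]]

```text
time_s: 7.1
position: [0.4985, 0.0681, 0.1477]
tcp_rot: [[0.067, 0.998, -0.0], [0.998, -0.067, 0.0], [0.0, -0.0, -1.0]]
force: [-0.7, 0.2, 0.4]
opening: 0.001
grasp_force: 0.0
```

>>> play_rows:
  moves:
    - [[0,0,1,0,0,0],[0,0,1,0,0,0],[0,0,1,0,0,0]]

```text
time_s: 7.4
position: [0.4986, 0.0681, 0.1449]
tcp_rot: [[0.065, 0.998, -0.0], [0.998, -0.065, 0.0], [0.0, -0.0, -1.0]]
force: [0.4, 0.2, 0.1]
opening: 0.004
grasp_force: 0.0
```

>>> play_rows:
  moves:
    - [[0,0,1,0,0,0],[0,0,1,0,0,0]]

```text
time_s: 7.6
position: [0.4986, 0.0679, 0.143]
tcp_rot: [[0.065, 0.998, 0.0], [0.998, -0.065, -0.0], [-0.0, 0.0, -1.0]]
force: [0.3, 1.2, -1.3]
opening: 0.005
grasp_force: 0.0
```

>>> play_rows:
  moves:
    - [[0,0,1,0,0,0],[0,0,1,0,0,0]]

```text
time_s: 7.8
position: [0.4986, 0.0679, 0.141]
tcp_rot: [[0.065, 0.998, 0.0], [0.998, -0.065, -0.0], [0.0, 0.0, -1.0]]
force: [0.7, 0.1, -0.2]
opening: 0.009
grasp_force: 0.0
```

>>> play_rows:
  moves:
    - [[0,0,1,0,0,0],[0,0,1,0,0,0]]

```text
time_s: 8.0
position: [0.4986, 0.0679, 0.139]
tcp_rot: [[0.065, 0.998, 0.0], [0.998, -0.065, -0.0], [-0.0, 0.0, -1.0]]
force: [-0.6, -0.8, -0.1]
opening: 0.003
grasp_force: 0.0
```

The nominal tip is now below the blower's top with no force, so the tips are indeed shorter than stated. I'll push at this height.

```bash
python3 -c "
from plan import *
p=R=None
for q in (30,46):
  P,y=fing(q,.139,.041);p,R=plan(P,y,5,p,R)"
```

```text
[[3.0, -0.6, -0.0, 0.0, 0.0, 0.07], [3.0, -0.8, -0.0, 0.0, 0.0, 0.07], [2.9, -1.0, -0.0, 0.0, 0.0, 0.07], [2.9, -1.3, -0.0, 0.0, 0.0, 0.07], [2.7, -1.4, -0.0, 0.0, 0.0, 0.07]]
[[2.4, -0.6, -0.0, 0.0, -0.0, 0.055], [2.3, -0.7, -0.0, 0.0, -0.0, 0.055], [2.3, -0.9, -0.0, 0.0, -0.0, 0.055], [2.3, -0.9, -0.0, 0.0, -0.0, 0.055], [2.2, -1.1, -0.0, 0.0, -0.0, 0.055]]
```

>>> play_rows:
  moves:
    - [[3,-0.6,0,0,0,0.07],[3,-0.8,0,0,0,0.07],[2.9,-1,0,0,0,0.07],[2.9,-1.3,0,0,0,0.07],[2.7,-1.4,0,0,0,0.07]]

```text
time_s: 8.5
position: [0.4967, 0.0828, 0.1391]
tcp_rot: [[0.405, 0.914, 0.0], [0.914, -0.405, -0.001], [-0.001, 0.001, -1.0]]
force: [0.3, -2.5, 0.8]
opening: 0.005
grasp_force: 1.3
```

>>> play_rows:
  moves:
    - [[2.4,-0.6,0,0,0,0.055],[2.3,-0.7,0,0,0,0.055]]

```text
time_s: 8.7
position: [0.497, 0.0867, 0.139]
tcp_rot: [[0.502, 0.865, -0.001], [0.865, -0.502, -0.003], [-0.003, 0.001, -1.0]]
force: [-2.3, -5.1, 1.3]
opening: 0.003
grasp_force: 2.7
```

>>> play_rows:
  moves:
    - [[2.3,-0.9,0,0,0,0.055],[2.3,-0.9,0,0,0,0.055]]

```text
time_s: 8.9
position: [0.4974, 0.0907, 0.139]
tcp_rot: [[0.594, 0.805, -0.002], [0.805, -0.594, -0.004], [-0.005, 0.001, -1.0]]
force: [-1.8, -8.9, 1.7]
opening: 0.002
grasp_force: 4.0
```

```bash
python3 q.py q4; python3 -c "
from plan import *
P,y=fing(55,.139,.041);p,R=plan(P,y,4)"
```

```text
wrist [310. 215.] 0.69 r 0.04943238562450045 q 39.589088881411215
cmd-q by yaw 42.66485346190725 [0.49747885 0.09086264 0.13894355] [-1.78461848 -6.62667181  1.09962098] 9.1
[[2.7, -0.9, -0.0, 0.0, 0.001, 0.054], [2.7, -0.9, -0.0, 0.0, 0.001, 0.054], [2.7, -1.2, -0.1, 0.0, 0.001, 0.054], [2.5, -1.3, 0.0, 0.0, 0.001, 0.054]]
```

Contact now, and the handle is turning (40°). On to the first click.

>>> play_rows:
  moves:
    - [[2.4,-0.8,0,0,0,0.05],[2.4,-0.9,0,0,0,0.05]]

```text
time_s: 9.3
position: [0.4997, 0.0973, 0.139]
tcp_rot: [[0.673, 0.74, -0.0], [0.74, -0.673, -0.0], [-0.0, -0.0, -1.0]]
force: [-0.6, 0.2, -0.3]
opening: 0.006
grasp_force: 0.0
```

```bash
python3 q.py q5; python3 -c "
from plan import *
P,y=fing(66,.139,.041);p,R=plan(P,y,5)"
```

```text
wrist [309. 204.] 0.98 r 0.050714177695103245 q 55.39031926567179
wrist [391. 132.] 0.64 r 0.046176417307159955 q 130.95340537394455
cmd-q by yaw 48.4029184851191 [0.49975606 0.09768349 0.13900586] [-0.58333283  0.23593735  0.70871225] 9.5
[[2.5, -0.6, 0.0, -0.0, 0.0, 0.061], [2.4, -0.8, 0.0, -0.0, 0.0, 0.061], [2.4, -0.9, 0.0, -0.0, 0.0, 0.061], [2.3, -1.0, 0.0, -0.0, 0.0, 0.061], [2.2, -1.2, 0.0, -0.0, 0.0, 0.061]]
```

The first click is done: speed 2, force gone. On to speed 3.

>>> play_rows:
  moves:
    - [[2.5,-0.6,0,0,0,0.061],[2.4,-0.8,0,0,0,0.061],[2.4,-0.9,0,0,0,0.061],[2.3,-1,0,0,0,0.061],[2.2,-1.2,0,0,0,0.061]]

```text
time_s: 10.0
position: [0.5046, 0.1078, 0.1388]
tcp_rot: [[0.863, 0.506, -0.003], [0.506, -0.863, -0.002], [-0.004, 0.001, -1.0]]
force: [-1.9, -4.5, 1.2]
opening: 0.003
grasp_force: 2.1
```

```bash
python3 -c "
from plan import *
print(bot.read_state()['force'])
P,y=fing(78.5,.139,.041);p,R=plan(P,y,5)"
```

```text
[-1.88557404 -4.45651902  1.24176663]
[[2.2, -0.6, -0.0, 0.0, 0.001, 0.044], [2.1, -0.7, -0.1, 0.0, 0.001, 0.044], [2.1, -0.8, -0.0, 0.0, 0.001, 0.044], [2.1, -0.9, -0.1, 0.0, 0.001, 0.044], [2.0, -0.9, -0.0, 0.0, 0.001, 0.044]]
```

>>> play_rows:
  moves:
    - [[2.2,-0.6,0,0,0,0.044],[2.1,-0.7,0,0,0,0.044],[2.1,-0.8,0,0,0,0.044],[2.1,-0.9,0,0,0,0.044],[2,-0.9,0,0,0,0.044]]

```text
time_s: 10.5
position: [0.5128, 0.1164, 0.1388]
tcp_rot: [[0.952, 0.305, -0.002], [0.305, -0.952, -0.001], [-0.002, -0.0, -1.0]]
force: [0.4, -0.9, 0.6]
opening: 0.006
grasp_force: 0.0
```

```bash
python3 q.py q6; python3 -c "
from plan import *
P,y=fing(96,.139,.041);p,R=plan(P,y,5)"
```

```text
wrist [310. 209.] 0.58 r 0.05042527418014066 q 82.40137459742027
top [323. 162.] 0.74 r 0.14002418163567218 q 265.81492064932354
cmd-q by yaw 78.46482517086218 [0.51359568 0.11691955 0.13904341] [-0.08311229 -0.99071226 -1.71379795] 10.7
[[2.3, -0.5, 0.0, -0.0, 0.0, 0.061], [2.3, -0.6, 0.0, -0.0, 0.0, 0.061], [2.3, -0.7, 0.0, -0.0, 0.0, 0.061], [2.2, -0.9, 0.0, -0.0, 0.0, 0.061], [2.1, -1.0, 0.0, -0.0, 0.0, 0.061]]
```

>>> play_rows:
  moves:
    - [[2.3,-0.5,0,0,0,0.061],[2.3,-0.6,0,0,0,0.061],[2.3,-0.7,0,0,0,0.061],[2.2,-0.9,0,0,0,0.061],[2.1,-1,0,0,0,0.061]]

```text
time_s: 11.2
position: [0.5219, 0.1224, 0.1387]
tcp_rot: [[1.0, 0.005, -0.005], [0.005, -1.0, -0.001], [-0.005, 0.001, -1.0]]
force: [-3.2, -0.5, 1.0]
opening: 0.007
grasp_force: 1.7
```

```bash
python3 q.py q7; python3 -c "
from plan import *
P,y=fing(108.5,.139,.041);p,R=plan(P,y,5)"
```

```text
wrist [312. 212.] 0.93 r 0.04866781332528116 q 94.49571370398192
wrist [102. 282.] 0.7 r 0.18077262751800802 q 81.60091038320911
cmd-q by yaw 95.90802011432997 [0.52243676 0.12247796 0.13875543] [-3.06390636 -0.70307958  1.48512914] 11.4
[[2.2, -0.6, -0.1, 0.0, 0.001, 0.044], [2.1, -0.6, -0.0, 0.0, 0.001, 0.044], [2.1, -0.8, -0.1, 0.0, 0.001, 0.044], [2.1, -0.8, -0.0, 0.0, 0.001, 0.044], [2.0, -1.0, -0.1, 0.0, 0.001, 0.044]]
```

Now at speed 3 (90°), turned to about 94° under load. Last click.

>>> play_rows:
  moves:
    - [[2.2,-0.6,0,0,0,0.044],[2.1,-0.6,0,0,0,0.044],[2.1,-0.8,0,0,0,0.044],[2.1,-0.8,0,0,0,0.044],[2,-1,0,0,0,0.044]]

```text
time_s: 11.9
position: [0.5316, 0.1257, 0.1384]
tcp_rot: [[0.977, -0.213, -0.006], [-0.213, -0.977, -0.0], [-0.006, 0.001, -1.0]]
force: [-1.3, -0.6, -0.6]
opening: 0.004
grasp_force: 0.5
```

```bash
python3 q.py q8
```

```text
wrist [312. 213.] 0.85 r 0.04886035628561617 q 107.00239873525854
cmd-q by yaw 108.54186550267009 [0.53614004 0.12568744 0.13937656] [ 0.51506707  0.51540683 -0.17045355] 12.1
```

>>> play_rows:
  moves:
    - [[-5,0,0,0,0,0],[-6,0,0,0,0,0],[0,0,-15,0,0,0],[0,0,-30,0,0,0],[0,0,-35,0,0,0]]

```text
time_s: 12.6
position: [0.5224, 0.128, 0.2188]
tcp_rot: [[0.977, -0.212, -0.003], [-0.212, -0.977, 0.0], [-0.003, 0.001, -1.0]]
force: [0.8, -0.1, 1.2]
opening: 0.005
grasp_force: 0.0
```

```bash
python3 q.py q9; python3 -c "
from plan import *
y=-24
p,R=plan([*BT,.20],y,5)"
```

```text
wrist [315. 157.] 0.8 r 0.05075056463360056 q 119.31498508203491
top [259. 165.] 0.63 r 0.04393439643567105 q 124.02403892767344
cmd-q by yaw 108.60603939451009 [0.52398318 0.12809227 0.21978099] [-0.75444408  0.46817159 -0.41989394] 12.8
[[27.4, 0.9, 4.0, -0.0, -0.0, 0.041], [27.4, -0.3, 4.0, -0.0, -0.0, 0.041], [27.4, -1.4, 4.0, -0.0, -0.0, 0.041], [27.3, -2.5, 4.0, -0.0, -0.0, 0.041], [27.2, -3.6, 4.0, -0.0, -0.0, 0.041]]
```

The selector reads 119–120°, which is speed 4. Next the button, with yaw 0 so the gripper's long side stays clear of the shelf.

```bash
python3 -c "
from plan import *
p,R=plan([*BT,.20],0,5)"
```

```text
[[27.4, 0.9, 4.0, -0.0, -0.0, -0.043], [27.3, 2.0, 4.0, -0.0, -0.0, -0.043], [27.3, 3.2, 4.0, -0.0, -0.0, -0.043], [27.0, 4.4, 4.0, -0.0, -0.0, -0.043], [26.9, 5.5, 4.0, -0.0, -0.0, -0.043]]
```

>>> play_rows:
  moves:
    - [[27.4,0.9,4,0,0,-0.043],[27.3,2,4,0,0,-0.043],[27.3,3.2,4,0,0,-0.043],[27,4.4,4,0,0,-0.043],[27,5.5,4,0,0,-0.043]]

```text
time_s: 13.3
position: [0.6565, 0.0944, 0.1965]
tcp_rot: [[1.0, 0.003, -0.004], [0.003, -1.0, 0.0], [-0.004, -0.0, -1.0]]
force: [0.2, -0.0, -0.4]
opening: 0.008
grasp_force: 0.0
```

>>> play_rows:
  moves:
    - [[0,0,8,0,0,0],[0,0,8,0,0,0],[0,0,8,0,0,0],[0,0,6,0,0,0]]

```text
time_s: 13.7
position: [0.6552, 0.0951, 0.1675]
tcp_rot: [[1.0, 0.001, -0.003], [0.001, -1.0, 0.0], [-0.003, -0.0, -1.0]]
force: [0.2, -0.3, 0.6]
opening: 0.001
grasp_force: 0.0
```

```bash
python3 -c "
from plan import *
s=bot.read_state();print(s['position'],s['force'],BT)
p=bot.capture('wrist')
im=p['image'].astype(int);g=((im[...,1]>im[...,2]+60)&(im[...,1]>im[...,0]+60)).astype(np.uint8)
n,l,st,c=cv2.connectedComponentsWithStats(g)
print([(st[i].tolist(),np.round(c[i])) for i in range(1,n) if st[i,4]>20],proj(p,[[*BT,.148],s['position']]))"
```

```text
[0.65518922 0.09508373 0.16754131] [ 0.23355333 -0.26134034  0.57694462] [0.65699285 0.09480876]
[([312, 206, 35, 25, 689], array([329., 219.]))] [[326.50446471 220.46499705]
 [326.15679249 233.98661179]]
```

Centred within about 2 mm. I'll shift 2 mm forward and go down in small steps.

>>> play_rows:
  moves:
    - [[1,0,4,0,0,0],[1,0,4,0,0,0],[0,0,4,0,0,0],[0,0,4,0,0,0]]

```text
time_s: 14.15
position: [0.6593, 0.0947, 0.153]
tcp_rot: [[1.0, 0.001, 0.001], [0.001, -1.0, 0.0], [0.001, -0.0, -1.0]]
force: [0.1, 0.6, -0.3]
opening: 0.008
grasp_force: 0.0
```

>>> play_rows:
  moves:
    - [[0,0,2,0,0,0],[0,0,2,0,0,0]]

```text
time_s: 14.35
position: [0.6591, 0.0946, 0.1489]
tcp_rot: [[1.0, 0.001, -0.0], [0.001, -1.0, -0.0], [-0.0, 0.0, -1.0]]
force: [-0.0, 0.9, -0.4]
opening: 0.006
grasp_force: 0.0
```

>>> play_rows:
  moves:
    - [[0,0,2,0,0,0],[0,0,2,0,0,0]]

```text
time_s: 14.55
position: [0.6592, 0.0946, 0.145]
tcp_rot: [[1.0, 0.001, 0.0], [0.001, -1.0, 0.0], [0.0, -0.0, -1.0]]
force: [1.2, 0.1, 0.0]
opening: 0.007
grasp_force: 0.0
```

>>> play_rows:
  moves:
    - [[-1,0,1.5,0,0,0],[-1,0,1.5,0,0,0]]

```text
time_s: 14.75
position: [0.657, 0.0946, 0.1419]
tcp_rot: [[1.0, 0.001, -0.0], [0.001, -1.0, -0.0], [-0.0, 0.0, -1.0]]
force: [-0.4, 0.2, 0.3]
opening: 0.007
grasp_force: 0.0
```

>>> play_rows:
  moves:
    - [[0,0,1.5,0,0,0],[0,0,1.5,0,0,0]]

```text
time_s: 14.95
position: [0.6571, 0.0946, 0.139]
tcp_rot: [[1.0, 0.001, 0.0], [0.001, -1.0, -0.0], [0.0, 0.0, -1.0]]
force: [-0.4, -0.1, -0.6]
opening: 0.007
grasp_force: 0.0
```

>>> play_rows:
  moves:
    - [[0,0,1.5,0,0,0],[0,0,1.5,0,0,0]]

```text
time_s: 15.15
position: [0.6572, 0.0946, 0.136]
tcp_rot: [[1.0, 0.001, 0.0], [0.001, -1.0, 0.0], [0.0, -0.0, -1.0]]
force: [-0.2, 0.2, -0.1]
opening: 0.003
grasp_force: 0.0
```

>>> play_rows:
  moves:
    - [[0,0,1.5,0,0,0],[0,0,1.5,0,0,0]]

```text
time_s: 15.35
position: [0.6571, 0.0946, 0.133]
tcp_rot: [[1.0, 0.001, -0.0], [0.001, -1.0, 0.0], [-0.0, -0.0, -1.0]]
force: [-1.5, -0.1, 1.7]
opening: 0.006
grasp_force: 0.8
```

>>> play_rows:
  moves:
    - [[0,0,1.5,0,0,0],[0,0,1.5,0,0,0]]

```text
time_s: 15.55
position: [0.6571, 0.0946, 0.1304]
tcp_rot: [[1.0, 0.001, 0.0], [0.001, -1.0, -0.0], [0.0, 0.0, -1.0]]
force: [-1.6, -0.6, 2.4]
opening: 0.004
grasp_force: 1.6
```

```bash
python3 -c "
from plan import *
s=bot.read_state();print(s['position'],s['force'],BT)
p=bot.capture('wrist')
im=p['image'].astype(int);g=((im[...,1]>im[...,2]+60)&(im[...,1]>im[...,0]+60)).astype(np.uint8)
n,l,st,c=cv2.connectedComponentsWithStats(g)
print([(st[i].tolist(),np.round(c[i])) for i in range(1,n) if st[i,4]>20],proj(p,[[*BT,.148],s['position']]))"
```

```text
[0.65714328 0.09463407 0.13037675] [-1.62402018 -0.63209186  2.44807708] [0.65699285 0.09480876]
[([321, 228, 14, 3, 29], array([328., 229.]))] [[325.89124691 246.08891641]
 [326.12821045 234.01654179]]
```

Contact came at TCP z≈0.134, so the tips are really 14 mm behind the reported TCP. I'll press to the stop and watch for the force to rise.

>>> play_rows:
  moves:
    - [[0,0,1,0,0,0],[0,0,1,0,0,0]]

```text
time_s: 15.8
position: [0.6572, 0.0946, 0.1284]
tcp_rot: [[1.0, 0.001, 0.0], [0.001, -1.0, -0.0], [0.0, 0.0, -1.0]]
force: [-0.2, -0.2, 4.5]
opening: 0.006
grasp_force: 2.1
```

>>> play_rows:
  moves:
    - [[0,0,1,0,0,0],[0,0,0,0,0,0]]

```text
time_s: 16.0
position: [0.6572, 0.0946, 0.1275]
tcp_rot: [[1.0, 0.001, 0.0], [0.001, -1.0, -0.0], [0.0, 0.0, -1.0]]
force: [-1.8, 0.2, 4.6]
opening: 0.004
grasp_force: 2.4
```

>>> play_rows:
  moves:
    - [[0,0,1,0,0,0],[0,0,0,0,0,0]]

```text
time_s: 16.2
position: [0.6572, 0.0946, 0.1274]
tcp_rot: [[1.0, 0.001, 0.001], [0.001, -1.0, -0.0], [0.001, 0.0, -1.0]]
force: [-3.3, -0.5, 8.8]
opening: 0.006
grasp_force: 4.5
```

>>> play_rows:
  moves:
    - [[0,0,0.8,0,0,0],[0,0,0,0,0,0]]

```text
time_s: 16.4
position: [0.6572, 0.0946, 0.1273]
tcp_rot: [[1.0, 0.001, 0.001], [0.001, -1.0, -0.0], [0.001, 0.0, -1.0]]
force: [-3.9, 0.3, 12.7]
opening: 0.004
grasp_force: 6.0
```

It is on the stop: the force rises with no further travel. Now release and go up.

>>> play_rows:
  moves:
    - [[0,0,-5,0,0,0],[0,0,-8,0,0,0],[0,0,-15,0,0,0],[0,0,-30,0,0,0],[0,0,-40,0,0,0]]

```text
time_s: 16.9
position: [0.6556, 0.0946, 0.2223]
tcp_rot: [[1.0, 0.001, -0.005], [0.001, -1.0, 0.0], [-0.005, -0.0, -1.0]]
force: [-0.6, -0.1, 0.5]
opening: 0.003
grasp_force: 0.0
```

>>> play_rows:
  moves:
    - [[-30,0,-30,0,0,0],[-45,0,-10,0,0,0],[-45,0,0,0,0,0],[-30,0,0,0,0,0],[0,0,0,0,0,0]]

```text
time_s: 17.4
position: [0.5022, 0.095, 0.2638]
tcp_rot: [[1.0, 0.001, -0.004], [0.001, -1.0, 0.0], [-0.004, -0.0, -1.0]]
force: [-0.1, 1.2, 0.7]
opening: 0.002
grasp_force: 0.0
```

```bash
python3 q.py q10; python3 ov.py o3 120 | grep -v handle
```

```text
wrist [289. 127.] 0.59 r 0.05074905359799466 q 119.02165350804833
top [273. 165.] 0.41 r 0.01856802157915424 q 183.07708374089327
cmd-q by yaw 96.32203880753994 [0.50875037 0.09437732 0.26381657] [ 0.69372671  0.11275179 -0.39460549] 17.6
mark [344. 206.] [0.487  0.0759 0.13  ]
mark [317. 202.] [0.4912 0.1035 0.13  ]
mark [295. 185.] [0.5087 0.1253 0.13  ]
mark [285. 160.] [0.5347 0.1355 0.13  ]
mark [288. 131.] [0.5624 0.1313 0.13  ]
mark [305. 108.] [0.5842 0.1139 0.13  ]
mark [333.  97.] [0.5944 0.0878 0.13  ]
btn [325.  17.] [0.657  0.0948 0.148 ]
tcp [326. 234.] [0.5087 0.0944 0.2635]
tip [326. 239.] [0.4993 0.0944 0.2495]
tip [326. 212.] [0.5183 0.0944 0.2496]
[-1.87985261e+00  1.77701237e+01  9.30977122e+01  6.72544520e-04
  6.90352102e+01  8.80847894e+01]
```

View pics/q10_wrist.png

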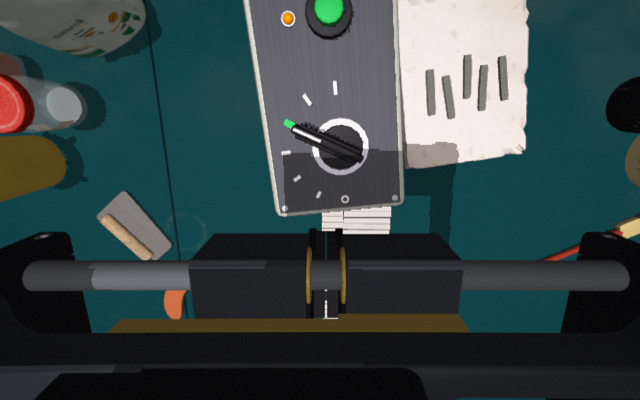

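The handle (tip at 290,126) points at the green mark (288,124). The button (330,10) is up, the clay sticks lie as before, and the arm touches nothing.

```bash
python3 -c "
from rig import bot
print(bot.hand_in())"
```

```text
the job is handed in; nothing more can be done
None
```

The selector was pushed by fingertip from speed 1 to speed 4 (green mark), the start button was then pressed to its stop and came back up, and the job is handed in at about 17.6 s; no verdict came back.

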